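# Count the blue score up to five

## Robot

A 7-joint arm with a two-finger parallel gripper is mounted at the origin on the work surface. World frame = base frame: x ahead of the robot, y to its left, z up, the work surface at z = 0. Lengths are in mm, angles in rad, forces in N, time in s.
With the tool pointing down it reaches from about 400 to 850 mm from the base axis. Payload 4.5 kg.
Tool frame: the origin (TCP) lies midway between the tips of the shut fingers; the grasp point (between the pads) lies env.hold_point_z behind it (env.hold_point_z is the distance from the TCP to the grasp point, in mm); z points along the fingers, y is the line along which they close (so a half turn about z gives the same grasp; the last joint's range is limited). The gripper opens to 85 mm and grips with 20 to 120 N. Pads are 22 mm wide; open, the fingers measure 114 mm over their backs; the gripper's body (76 mm by 85 mm) begins 54 mm behind the grasp point. The pads swing forward as they close: fully open they stand 13 mm farther back than shut.
Start: joints at [-1.296, 0.689, -0.195, 1.565, 0.157, 0.902, -0.215], TCP at [149.028, 606.997, 231.317] pointing down, gripper open.
Joint ranges: [-3.01, 3.01], [-0.46, 2.08], [-1.47, 1.51], [0.13, 2.56], [-1, 4.14], [0.04, 2.09], [-2.66, 2.66]. Speed limits (rad/s): [2.57, 2.57, 3.14, 3.14, 3.14, 3.14, 3.14].

## Interface

Orientations are given as a unit quaternion [x, y, z, w].
In Python, from station import env, imaging, job gives the robot as it stands. The module is installed in compiled form; this text tells all that it offers.
- The arm moves only by the shell command python3 -m jog 'ROWS' [FORCE]. ROWS is JSON, one flat list of numbers, 7 for each row, row after row: the shift along the world's x, y, z in cm, then the turn, a rotation vector about the world's x, y, z in rad, then the closure, from 0 (fully open) to 1 (shut). In form: [x, y, z, rx, ry, rz, grip, x, y, z, rx, ry, rz, grip, ...]. A call has 1 to 10 rows; each row is the pose to reach, as a shift and turn from the pose commanded when the call began; what a row does not reach only later rows make up. A row lasts 1/10 s, in which the tool goes at most 50 mm and 8.59 degrees, less where a joint would pass 70% of its speed; a pose out of reach is approached as far as the arm can. A call with a gripper value outside its range is refused whole. The fingers move at their own pace and stop on an object; FORCE is the grip in N (left out, the last holds). Time passes only in rows, so rows that repeat a pose let the fingers close. It gives the time, the measured TCP pose, the force, the opening and the grip force at its end, in the units of the state.
- env.get_obs(): the state, without advancing time (a new reading comes with each control period).
- imaging.grab_frame(name): name is "scene" or "top"; returns the picture (384x512x3 uint8, red, green, blue); there is no depth.
- imaging.calibration(name): a dict with "fov_y" (degrees; the focal length in pixels is half the picture's height over the tangent of half this angle, whatever the lens; pixels are square), "cx", "cy" (the principal point, pixels), "position" and "rotation" of the camera in the world. Camera axes: x right, y down, z forward; pixel columns grow to the right and rows downward; lengths in mm; the calibration is good to about 2 mm. A picture is of the moment at which its call begins. calibration takes no time and is no camera call.
- job.job_done(): hands the job in; it is judged then, once.
The state is a dict: "clock": time; "joint_positions": joint angles; "joint_vel": joint speeds; "effort": joint torques, N m; "ee_pos": TCP position; "orientation": TCP orientation; "contact_force": force on the tool from outside, world axes, zero at the start; "moment": the same for the moment, N m; "gripper_width": finger opening in mm; "finger_force": force on a finger pad.
Only numpy, scipy, OpenCV 4.12 (cv2) and the standard library are available. Lean on these libraries where they do the work, as an engineer would, in place of code of your own. Each camera call takes 0.05 s, during which the arm holds its last target. There are 200 camera calls.

## Task

Blue now has five points: with a fingertip, gently flick the tabbed edge of the blue score wheel forward (anticlockwise seen from above, so that the score counts up), click by click, until the five-pip field rests at the brass pointer, without running past it. Do not grip, lift or shove the counter: it stays standing in its place. Leave the red counter and its score, the die, the card deck and the tumbler alone.

Things in the scene. Friction and masses are not known exactly. Their poses are not given: they have to be found in the camera images.
- blue_counter: Score counter with the blue wheel, 0.8 kg, loose on the table on rubber feet. Origin: on the table, under the wheel's axis. Oak base plate from x = -40 mm (front, faces the robot at yaw 0) to x = +84 mm, 100 mm wide (y), its top 14 mm above the table; at its back an oak block 46 mm wide, 39 mm high, bears the brass pointer (45 mm high at most).
- blue_hub (a point): Top of the blue wheel's axle (cap 13 mm in radius), 35 mm above the table. The wheel lies flat about it: a disc of radius 47 mm, 18 to 32 mm above the table, with eight upright round thumb tabs of radius 6 mm, as thick as the disc, their centres 50 mm from the axis and 45 degrees apart; all fixed axes as the counter's.
- blue_front (a point): Point on the front edge of the blue disc, opposite the pointer, 47 mm from the axis along the counter's -x, 25 mm above the table. The wheel overhangs the plate here with free table below. At every rest position two tabs stand 22.5 degrees either side of this point (tab centres 19 mm left and right of it), with an open gap between.
- blue_pointer (a point): Tip of the brass cone pointer, 46 mm from the axis along the counter's +x, 41.5 mm above the table; fixed to the base. The field of the wheel just below it is the score.
- blue_wheel (a joint): Wheel angle in rad, growing anticlockwise seen from above: forward, the score counts up and the front edge moves to the counter's -y. A sprung roller gives a rest every 0.785 rad: angle = score x 0.785 (0 to 7; five at 3.927). A push of 1.5 N on a tab starts a click; past half a click it snaps on by itself, before that it springs back; it does not coast on.
- blue_rim (a point): Point on the top edge of the blue disc, 47 mm from the axis, 32 mm above the table, in the middle of the score-0 field (plain yellow tile, no pips); turns with the wheel. From it the fields lie clockwise seen from above, 45 degrees apart, between the tabs: cream tiles 24 x 17 mm with 1, 2, ... 7 black pips 5 mm wide.
- red_counter: A second counter of the same make and size, with a red wheel; leave it alone. Origin and axes as for the blue one.
- red_wheel (a joint): Angle of the red wheel in rad, as for the blue one; it shows some other score.
- red_rim (a point): Point on the top edge of the red wheel's disc, 47 mm from its axis and 32 mm above the table, in the middle of its yellow score-0 field; it turns with the wheel.
- tumbler: Green drinking glass, 92 mm high, 72 mm wide at the rim, standing on the table; origin at the centre of its underside.
- deck: Boxed card deck, cardboard with a green label, 92 x 66 x 20 mm, lying flat; origin at the centre of its underside, x along its length.
- die: White six-sided die, 18 mm, 12 g; origin at the centre of its underside.
Not all that is in view belongs to the job. What is shaped like the blue_counter but orange is not meant.

How it is judged:
By the outcome, as a careful person would: the job done as asked, in the order asked, and still so for the second after the job is handed in, with the robot touching nothing.
It also fails if it takes over 51 s, if anything falls off the work surface, if the arm or the gripper's body presses on something with over 40 N, if the wrist force passes 120 N, or if a joint passes its speed limit or range.

## Working session

There is one attempt and no reset: what is moved stays moved. The work goes in short steps, Python scripts to look and compute and a shell command to move; the robot and the scene stay as the last step left them, time stands still between calls to the robot, and variables do not carry over. Pictures are saved under pics/ and viewed, at most 10 in all, crops included, and the job is handed in when it is done.

```bash
mkdir -p pics
python3 - <<'E'
from station import env, imaging
import cv2,numpy as np
for n in("scene","top"):
    im=imaging.grab_frame(n); cv2.imwrite(f"pics/{n}0.png",cv2.resize(im[...,::-1],(800,600),interpolation=cv2.INTER_CUBIC)); np.save(n+"0.npy",im)
    print(n,imaging.calibration(n))
o=env.get_obs();print(o["clock"],o["ee_pos"],o["orientation"],o["gripper_width"],env.hold_point_z)
E
```

```text
scene {'fov_y': 51.390333911091695, 'cx': 262.67931281497044, 'cy': 195.11746529782664, 'position': array([1060.07153216, -452.94489674,  812.03095669]), 'rotation': array([ 0.8354984 ,  0.40361382, -0.16070542, -0.33647003])}
top {'fov_y': 48.81029333272427, 'cx': 248.36583384196123, 'cy': 187.98581175194576, 'position': array([ 256.77282008,   -9.46849038, 1289.50906304]), 'rotation': array([ 0.72944198, -0.67599783,  0.06946465, -0.07820476])}
0.1 [148.96342965 606.3884437  230.58043052] [ 1.20079060e-01  9.92763990e-01 -8.23610374e-04 -3.75836216e-05] 85.24695456075395 18.700000000000003
```

View pics/top0.png

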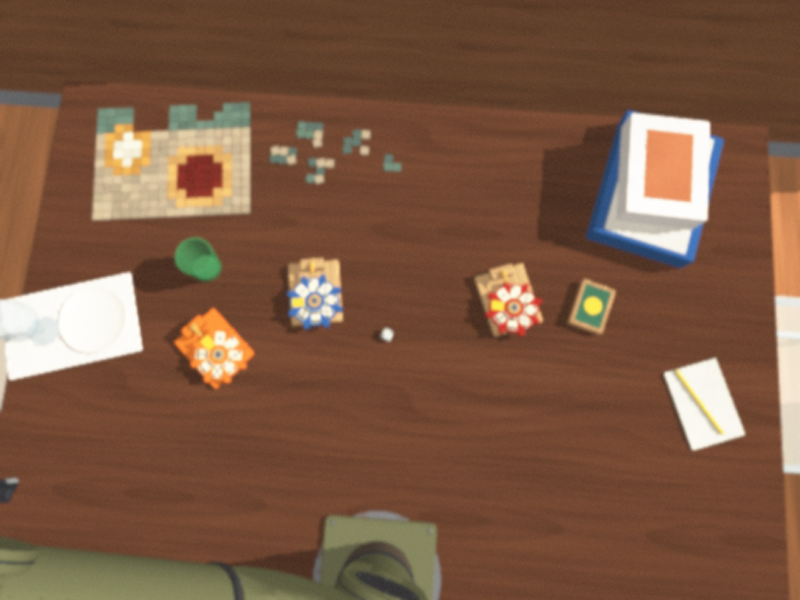

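View pics/scene0.png

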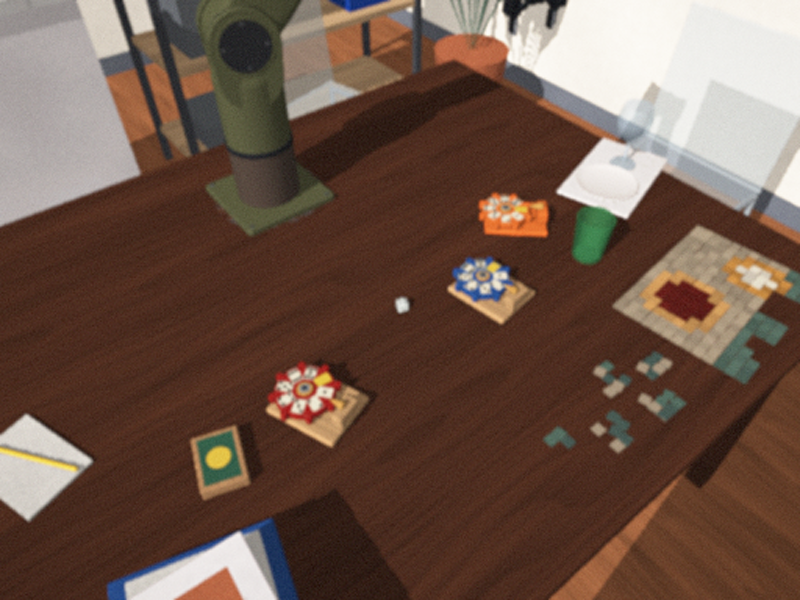

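The top view shows the blue counter at about (314,299) with its pointer up at (318,268) and the yellow field to the left at (298,302). That makes the score about 2. The die is at (387,334), and the orange decoy is at (215,350). Next I'll measure these points.

```bash
cat > h.py <<'E'
import numpy as np,cv2
from station import env,imaging
from scipy.spatial.transform import Rotation as R
def ray(n,u,v):
    c=imaging.calibration(n); f=192/np.tan(np.radians(c["fov_y"]/2))
    d=R.from_quat(c["rotation"]).apply([(u-c["cx"])/f,(v-c["cy"])/f,1]); return np.array(c["position"]),d
def onz(n,u,v,z):
    p,d=ray(n,u,v); return p+d*(z-p[2])/d[2]
def cent(mask,near=None,rad=30):
    n,l,s,c=cv2.connectedComponentsWithStats(mask.astype(np.uint8))
    return [(c[i],s[i,4]) for i in range(1,n) if s[i,4]>4 and (near is None or np.hypot(*(c[i]-near))<rad)]
def tri(a,b):
    A=[];B=[]
    for p,d in(a,b):
        d=d/np.linalg.norm(d);M=np.eye(3)-np.outer(d,d);A.append(M);B.append(M@p)
    return np.linalg.solve(sum(A),sum(B))
def seg(n,im,near,rad):
    h=cv2.cvtColor(im,cv2.COLOR_RGB2HSV);yy,xx=np.mgrid[:384,:512];m=np.hypot(xx-near[0],yy-near[1])<rad
    H,S,V=h[...,0],h[...,1],h[...,2]
    return dict(blue=m&(H>100)&(H<130)&(S>100)&(V>60),yellow=m&(H>20)&(H<32)&(S>150)&(V>150),oak=m&(H>8)&(H<24)&(S>50)&(V>120))
E
python3 - <<'E'
from h import *
near={"top":(201,191),"scene":(309,180)}
pt={}
for n in near:
    im=np.load(n+"0.npy"); s=seg(n,im,near[n],28)
    ys,xs=np.nonzero(s["blue"]); e,ax,an=cv2.minEnclosingCircle(np.c_[xs,ys].astype(np.float32))+(0,)
    hull=cv2.convexHull(np.c_[xs,ys].astype(np.float32)); M=cv2.fitEllipse(hull); pt[n]=M[0]
    y=cent(s["yellow"]); print(n,len(xs),"ell",M,"yellow",y)
    print(" hub z28",onz(n,*M[0],28),"yel",[onz(n,*c,32) for c,_ in y])
    w=[onz(n,x,yv,25)[:2] for x,yv in zip(xs,ys)]; w=np.array(w); print(" extent",w.max(0)-w.min(0))
    ys,xs=np.nonzero(s["oak"]); W=np.array([onz(n,a,b,14)[:2] for a,b in zip(xs,ys)],np.float32); print(" oak",cv2.minAreaRect(W),len(W))
    x,y=map(int,near[n]); c=im[y-35:y+35,x-45:x+45]; cv2.imwrite(f"pics/c_{n}.png",cv2.resize(c[...,::-1],(765,595),interpolation=cv2.INTER_CUBIC))
print(tri(ray("top",*pt["top"]),ray("scene",*pt["scene"])))
a=cv2.imread("pics/c_top.png");b=cv2.imread("pics/c_scene.png");cv2.imwrite("pics/c.png",cv2.resize(np.hstack([a,b]),(800,310)))
E
```

```text
top 122 ell ((200.47616577148438, 193.05813598632812), (33.32204055786133, 34.91167068481445), 83.49928283691406) yellow [(array([190.5, 193. ]), np.int32(18))]
 hub z28 [497.12107511 160.59713255  28.        ] yel [array([494.2518844 , 190.25686606,  32.        ])]
 extent [101.57114199 103.82431761]
 oak ((525.0384521484375, 161.22547912597656), (138.03805541992188, 107.6801986694336), 8.307914733886719) 654
scene 218 ell ((308.44287109375, 177.76263427734375), (28.331178665161133, 38.08761978149414), 96.89861297607422) yellow [(array([315.38888889, 170.44444444]), np.int32(18))]
 hub z28 [500.6534877  161.30796447  28.        ] yel [array([493.57564962, 194.74184421,  32.        ])]
 extent [112.23129141 111.9116157 ]
 oak ((529.75390625, 159.4921875), (121.63388061523438, 124.03494262695312), 87.48491668701172) 601
[498.37292885 161.98581585  25.55361316]
```

View pics/c.png

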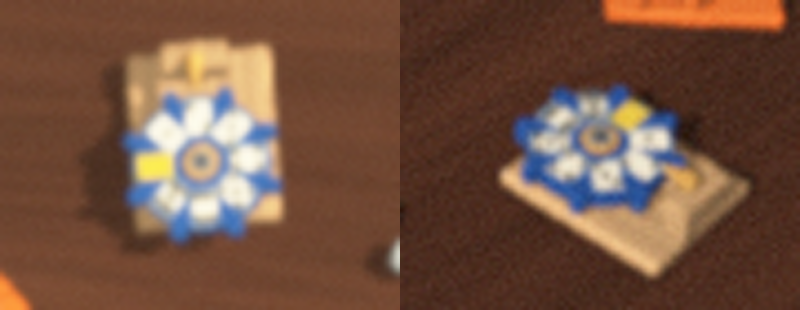

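Both views agree: the hub is at about (498.5, 161.5), the triangulated height is 25.6 mm, the yaw is about 6° and the score is 2. Three clicks are needed. I'll push the front-left tab with the shut fingertips along the counter's -y, then retract, once per click.

```bash
python3 -m jog '[3,-4.5,-1,0,0,0.04,1, 6,-9,-2,0,0,0.08,1, 9,-13.5,-3,0,0,0.12,1, 12,-18,-4,0,0,0.16,1, 15,-22.5,-5,0,0,0.2,1, 18,-27,-6,0,0,0.24,1, 21,-31.5,-7,0,0,0.28,1, 24,-36,-8,0,0,0.32,1, 27,-40.8,-9,0,0,0.345,1, 27,-40.8,-9,0,0,0.345,1]' 20; python3 -m jog '[0,0,0,0,0,0,1,0,0,0,0,0,0,1,0,0,0,0,0,0,1,0,0,0,0,0,0,1]'
python3 - <<'E'
from h import *
im=imaging.grab_frame("scene");cv2.imwrite("pics/s1.png",cv2.resize(im[100:260,200:420][...,::-1],(770,560),interpolation=cv2.INTER_CUBIC))
E
```

```text
clock: 1.1
ee_pos: [419.9, 196.9, 140.8]
orientation: [-0.052, 0.999, -0.0, -0.0]
contact_force: [1.0, 0.5, 0.3]
gripper_width: 0.1
finger_force: 0.0
clock: 1.5
ee_pos: [418.3, 200.8, 141.5]
orientation: [-0.054, 0.999, 0.001, 0.0]
contact_force: [0.2, 0.6, -0.4]
gripper_width: -0.1
finger_force: 0.0
```

View pics/s1.png

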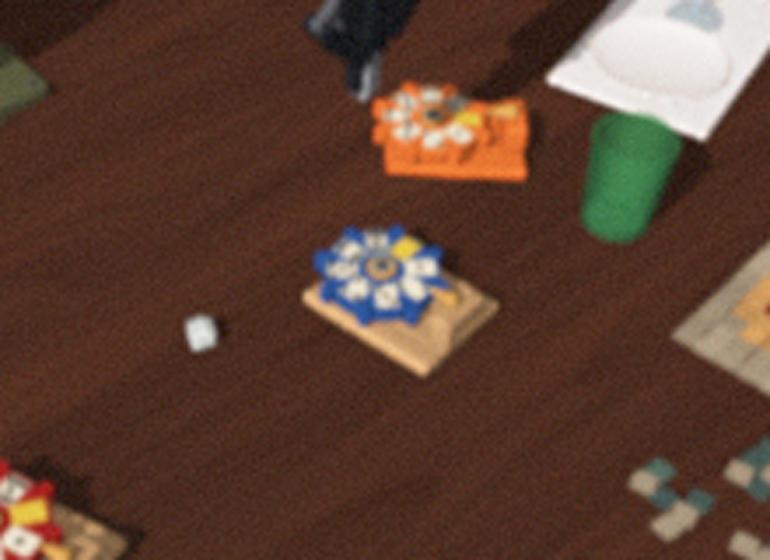

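The shut fingertips hang in free air at about (365,90), ahead of the counter and clear of everything. The wheel at (380,270) is unchanged. I'll descend and move in beside the front-left tab.

```bash
python3 -m jog '[0,0,-4,0,0,0,1,0,0,-8,0,0,0,1,0,0,-11,0,0,0,1,0,0,-12.3,0,0,0,1,0,0,-12.3,0,0,0,1,0.7,0.07,-12.3,0,0,0,1,1.4,0.14,-12.3,0,0,0,1,1.96,0.2,-12.3,0,0,0,1,1.96,0.2,-12.3,0,0,0,1,1.96,0.2,-12.3,0,0,0,1]'
python3 - <<'E'
from h import *
a=imaging.grab_frame("scene")[140:220,260:360];b=imaging.grab_frame("top")[150:230,150:250]
cv2.imwrite("pics/s2.png",cv2.resize(np.hstack([a,b])[...,::-1],(800,320),interpolation=cv2.INTER_CUBIC))
E
```

```text
clock: 2.55
ee_pos: [439.1, 200.9, 18.8]
orientation: [-0.052, 0.999, 0.0, 0.0]
contact_force: [-0.3, -0.1, -0.1]
gripper_width: -0.1
finger_force: 0.0
```

View pics/s2.png

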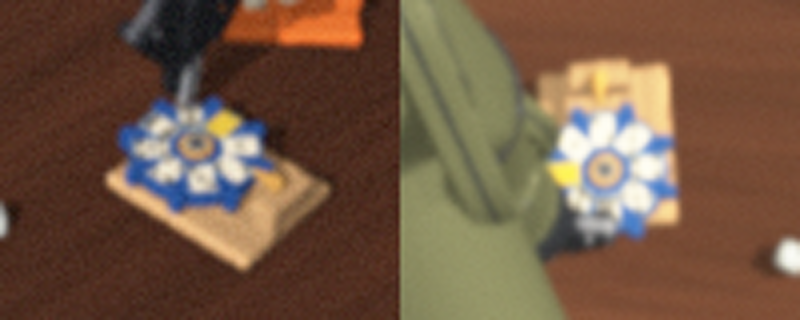

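The fingertip stands beside the front-left tab, at about (185,95) in the scene half and (590,220) in the top half, with no contact force. Now a slow push for the first click.

```bash
python3 -m jog '[-0.02,-0.35,0,0,0,0,1,-0.04,-0.7,0,0,0,0,1,-0.06,-1.05,0,0,0,0,1,-0.08,-1.4,0,0,0,0,1,-0.1,-1.7,0,0,0,0,1]'; python3 -m jog '[-0.02,-0.3,0,0,0,0,1,-0.04,-0.6,0,0,0,0,1,-0.06,-0.9,0,0,0,0,1,-0.08,-1.2,0,0,0,0,1,-0.08,-1.4,0,0,0,0,1]'
cat > look.py <<'E'
from h import *
import sys
a=imaging.grab_frame("scene")[140:220,260:360];b=imaging.grab_frame("top")[150:230,150:250]
cv2.imwrite(f"pics/{sys.argv[1]}.png",cv2.resize(np.hstack([a,b])[...,::-1],(800,320),interpolation=cv2.INTER_CUBIC))
H=np.array([498.5,161.5])
for n,near in(("top",(201,191)),("scene",(309,178))):
    y=cent(seg(n,imaging.grab_frame(n),near,28)["yellow"])
    if y:
        c=max(y,key=lambda t:t[1]); d=onz(n,*c[0],32)[:2]-H; print(n,"yellow deg rel. counter",np.degrees(np.arctan2(d[1],d[0]))-6,"r",np.hypot(*d),"area",c[1])
E
python3 look.py s3
```

```text
clock: 3.15
ee_pos: [437.2, 184.2, 18.3]
orientation: [-0.052, 0.999, 0.0, -0.0]
contact_force: [-0.5, 1.6, -0.4]
gripper_width: -0.2
finger_force: 1.1
clock: 3.65
ee_pos: [436.3, 169.0, 18.3]
orientation: [-0.052, 0.999, -0.001, -0.001]
contact_force: [-2.7, 0.5, 0.8]
gripper_width: -0.0
finger_force: 1.5
scene yellow deg rel. counter 111.6204103469514 r 32.55067833247527 area 19
```

View pics/s3.png

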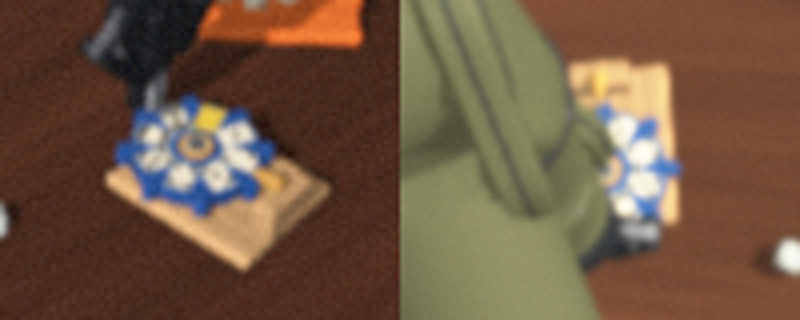

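The wheel has turned about 22°, about half a click, with the yellow at (210,115). I'll go a little further and then retract outward.

```bash
python3 -m jog '[0.02,-0.2,0,0,0,0,1,0.03,-0.4,0,0,0,0,1,0.04,-0.6,0,0,0,0,1]'; python3 -m jog '[-0.5,-0.05,0,0,0,0,1,-1,-0.1,0,0,0,0,1,-2,-0.2,0,0,0,0,1,-2,-0.2,0,0,0,0,1,-2,-0.2,0,0,0,0,1]'; python3 look.py s4
```

```text
clock: 4.15
ee_pos: [437.0, 163.5, 18.3]
orientation: [-0.052, 0.999, -0.0, -0.0]
contact_force: [-3.2, -1.0, -0.2]
gripper_width: -0.1
finger_force: 1.6
clock: 4.65
ee_pos: [417.5, 162.7, 18.5]
orientation: [-0.052, 0.999, 0.001, 0.0]
contact_force: [-0.3, 0.2, 0.4]
gripper_width: 0.3
finger_force: 0.0
scene yellow deg rel. counter 136.65421325996053 r 34.71183409529072 area 22
```

View pics/s4.png

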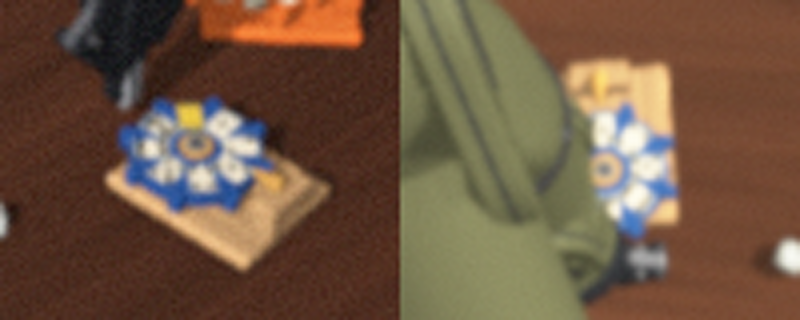

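The first click is complete. The yellow is at 136.7° (score 3), the base has not moved, and the fingertip is free. I'll repeat the stroke.

```bash
python3 -m jog '[-0.2,1.2,0,0,0,0,1,-0.2,2.5,0,0,0,0,1,-0.2,3.8,0,0,0,0,1,-0.2,3.8,0,0,0,0,1,0.7,3.8,0,0,0,0,1,1.5,3.8,0,0,0,0,1,2.1,3.8,0,0,0,0,1,2.1,3.8,0,0,0,0,1]'; python3 -m jog '[-0.02,-0.35,0,0,0,0,1,-0.04,-0.7,0,0,0,0,1,-0.06,-1.05,0,0,0,0,1,-0.08,-1.4,0,0,0,0,1,-0.1,-1.7,0,0,0,0,1,-0.14,-2,0,0,0,0,1,-0.2,-2.3,0,0,0,0,1,-0.26,-2.6,0,0,0,0,1,-0.3,-2.9,0,0,0,0,1,-0.3,-3.2,0,0,0,0,1]'; python3 -m jog '[0,-0.2,0,0,0,0,1,0,-0.4,0,0,0,0,1,0,-0.5,0,0,0,0,1,-0.5,-0.55,0,0,0,0,1,-1,-0.6,0,0,0,0,1,-2,-0.6,0,0,0,0,1,-2,-0.6,0,0,0,0,1,-2,-0.6,0,0,0,0,1]'; python3 look.py s5
```

```text
clock: 5.65
ee_pos: [439.2, 199.2, 18.2]
orientation: [-0.051, 0.999, -0.0, 0.0]
contact_force: [0.7, -0.7, 0.2]
gripper_width: -0.1
finger_force: 0.0
clock: 6.65
ee_pos: [435.5, 167.4, 18.3]
orientation: [-0.052, 0.999, -0.0, 0.0]
contact_force: [-0.6, 0.0, 0.7]
gripper_width: 0.1
finger_force: 0.3
clock: 7.45
ee_pos: [415.7, 162.0, 18.3]
orientation: [-0.053, 0.999, -0.0, 0.0]
contact_force: [0.4, -0.3, -0.0]
gripper_width: -0.3
finger_force: 0.0
scene yellow deg rel. counter 159.52452068737665 r 33.0294049677257 area 21
```

View pics/s5.png

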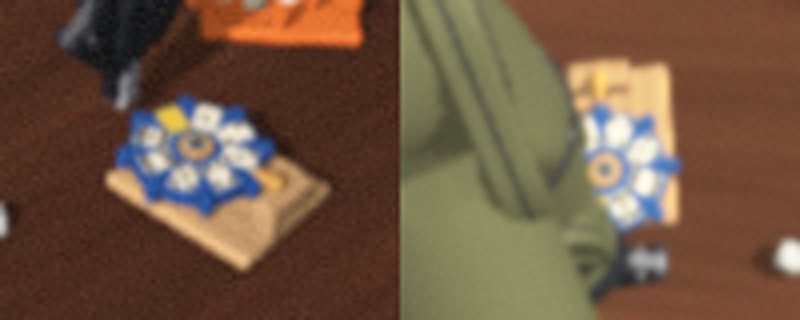

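The yellow reads about 160°, between two rests, so the wheel is probably still settling. I'll let a little time pass and re-measure.

```bash
for i in 1 2; do python3 -m jog '[0,0,0,0,0,0,1,0,0,0,0,0,0,1,0,0,0,0,0,0,1,0,0,0,0,0,0,1]' | head -1; python3 look.py s6; done
```

```text
clock: 8.05
scene yellow deg rel. counter 159.73557844645703 r 33.528833949237075 area 22
clock: 8.65
scene yellow deg rel. counter 160.05303725256928 r 33.18625704667814 area 22
```

The wheel rests right on the crest (3.5 clicks), because the finger slid past the outside of the tab. I'll come into the gap behind this tab about 2 mm deeper and nudge it over.

```bash
python3 -m jog '[-0.1,0.6,0,0,0,0,1,-0.1,1.1,0,0,0,0,1,0.6,1.1,0,0,0,0,1,1.3,1.2,0,0,0,0,1,1.8,1.3,0,0,0,0,1,2.1,1.3,0,0,0,0,1,2.1,1.3,0,0,0,0,1]'; python3 -m jog '[0.03,-0.2,0,0,0,0,1,0.05,-0.4,0,0,0,0,1,0.07,-0.6,0,0,0,0,1,0.09,-0.8,0,0,0,0,1,0.11,-1,0,0,0,0,1,0.13,-1.2,0,0,0,0,1]'; python3 look.py s6;  python3 -m jog '[-0.5,-0.05,0,0,0,0,1,-1,-0.1,0,0,0,0,1,-2,-0.2,0,0,0,0,1,-2,-0.2,0,0,0,0,1,-2,-0.2,0,0,0,0,1,-2,-0.2,0,0,0,0,1]'; python3 look.py s7
```

```text
clock: 9.55
ee_pos: [436.5, 175.2, 18.3]
orientation: [-0.052, 0.999, 0.0, 0.0]
contact_force: [-0.7, -0.3, 0.2]
gripper_width: 0.4
finger_force: 0.0
clock: 10.15
ee_pos: [437.3, 162.4, 18.3]
orientation: [-0.052, 0.999, -0.0, -0.0]
contact_force: [-1.6, -0.2, 0.5]
gripper_width: -0.2
finger_force: 0.6
scene yellow deg rel. counter -181.99752292815054 r 30.585392183120096 area 17
clock: 10.95
ee_pos: [418.3, 161.4, 18.3]
orientation: [-0.052, 0.999, 0.0, 0.0]
contact_force: [0.5, 0.4, 0.6]
gripper_width: -0.0
finger_force: 0.0
scene yellow deg rel. counter -178.307474587677 r 31.84434806672871 area 18
```

Score 4 now, with the yellow at 180°. The last stroke follows a path about 2 mm deeper than the second one.

```bash
python3 -m jog '[-0.2,1.2,0,0,0,0,1,-0.2,2.5,0,0,0,0,1,-0.2,3.8,0,0,0,0,1,-0.2,3.8,0,0,0,0,1,0.7,3.8,0,0,0,0,1,1.5,3.8,0,0,0,0,1,2.1,3.8,0,0,0,0,1,2.1,3.8,0,0,0,0,1]'; python3 -m jog '[-0.02,-0.35,0,0,0,0,1,-0.04,-0.7,0,0,0,0,1,-0.06,-1.05,0,0,0,0,1,-0.08,-1.4,0,0,0,0,1,-0.1,-1.7,0,0,0,0,1,-0.12,-2,0,0,0,0,1,-0.14,-2.3,0,0,0,0,1,-0.16,-2.6,0,0,0,0,1,-0.18,-2.9,0,0,0,0,1,-0.18,-3.2,0,0,0,0,1]'; python3 -m jog '[0.02,-0.2,0,0,0,0,1,0.04,-0.4,0,0,0,0,1,0.06,-0.6,0,0,0,0,1]'; python3 look.py s8; python3 -m jog '[-0.5,-0.05,0,0,0,0,1,-1,-0.1,0,0,0,0,1,-2,-0.2,0,0,0,0,1,-2,-0.2,0,0,0,0,1,-2,-0.2,0,0,0,0,1,-2,-0.2,0,0,0,0,1]'; python3 look.py s9
```

```text
clock: 11.95
ee_pos: [439.6, 197.7, 18.2]
orientation: [-0.051, 0.999, -0.0, 0.0]
contact_force: [0.0, 0.3, -0.0]
gripper_width: -0.3
finger_force: 0.0
clock: 12.95
ee_pos: [436.4, 166.0, 18.2]
orientation: [-0.052, 0.999, -0.001, -0.0]
contact_force: [-3.4, -0.4, 1.4]
gripper_width: -0.1
finger_force: 1.6
clock: 13.25
ee_pos: [437.4, 160.3, 18.3]
orientation: [-0.052, 0.999, -0.0, -0.0]
contact_force: [-3.3, -1.3, -0.5]
gripper_width: -0.3
finger_force: 1.5
scene yellow deg rel. counter -148.40308720648954 r 31.11198389441878 area 17
clock: 14.05
ee_pos: [418.7, 159.5, 18.4]
orientation: [-0.052, 0.999, 0.0, 0.001]
contact_force: [0.2, 0.3, -0.1]
gripper_width: -0.2
finger_force: 0.0
top yellow deg rel. counter -127.92129774115348 r 33.14260327735665 area 16
scene yellow deg rel. counter -130.47407185708624 r 30.55377970495284 area 15
```

View pics/s9.png

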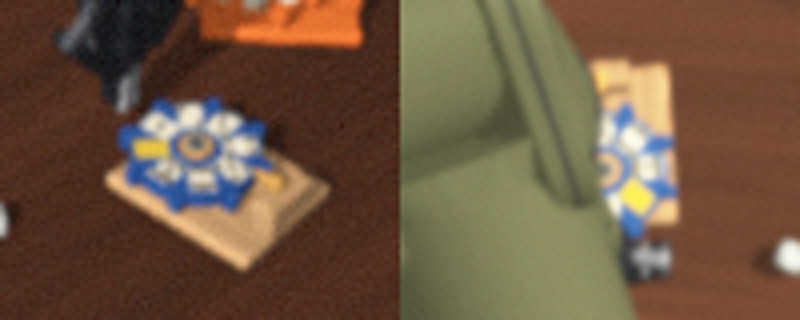

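The yellow field is now at the front right, at about (150,148) in the scene half and (637,195) in the top half, which is score 5. I'll lift clear and confirm from the unobstructed top view.

```bash
python3 -m jog '[-0.5,0,3,0,0,0,1,-1,2,7,0,0,0,1,-2,6,11,0,0,0,1,-4,10,13,0,0,0,1,-6,14,13,0,0,0,1,-8,18,13,0,0,0,1,-10,22,13,0,0,0,1,-10,22,13,0,0,0,1,-10,22,13,0,0,0,1]'; python3 look.py s10
python3 - <<'E'
from h import *
im=imaging.grab_frame("top");s=seg("top",im,(201,191),28)
ys,xs=np.nonzero(s["blue"]);print(cv2.fitEllipse(cv2.convexHull(np.c_[xs,ys].astype(np.float32)))[0])
t=im[150:230,150:250];o=np.load("top0.npy")[150:230,150:250]
cv2.imwrite("pics/s11.png",cv2.resize(np.hstack([o,t])[...,::-1],(800,320),interpolation=cv2.INTER_CUBIC))
E
```

```text
clock: 15.15
ee_pos: [316.6, 379.5, 148.3]
orientation: [-0.053, 0.999, -0.0, -0.0]
contact_force: [-0.1, -1.2, 0.1]
gripper_width: 0.1
finger_force: 0.0
top yellow deg rel. counter -128.0922773935432 r 32.90058010219085 area 9
scene yellow deg rel. counter -129.83387253512433 r 30.136283530050175 area 16
(200.47616577148438, 193.05813598632812)
```

View pics/s11.png

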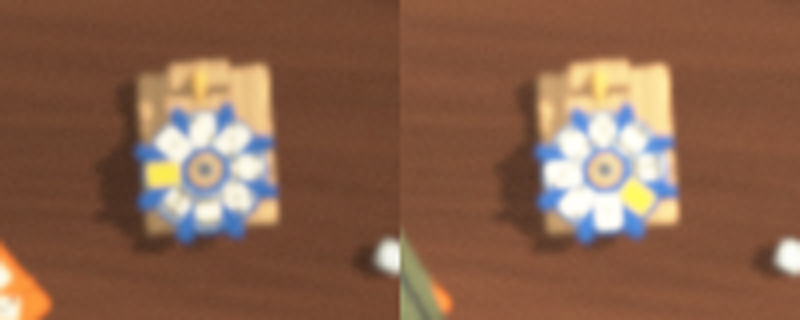

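The tabs match the original rest pattern, the hub pixel is the same as before the job, and the yellow field has advanced by exactly three fields. That is score 5.

```bash
python3 -c "
from station import job
print(job.job_done())"
```

```text
the job is handed in; nothing more can be done
None
```

The blue wheel now rests on five, three clicks forward from two; the counter has not moved, the arm touched nothing else, and the job was handed in at about 15 s of the 51 s allowed.

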